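# Ratchet the mould press down

### The arm

A 6-joint arm with a two-finger parallel gripper is mounted at the origin on a cart in front of the work surface, level with it; the furniture and walls round the work are solid. World frame = base frame: x ahead of the robot, y to its left, z up, the work surface at z = 0. Lengths are in mm, angles in rad, forces in N, time in s.
With the tool pointing down it reaches from about 350 to 975 mm from the base axis. Payload 7.1 kg.
Tool frame: the origin (TCP) lies at the very end of the fingers, on their centre line; the grasp point (between the pads) lies ctrl.hold_point_z behind it (ctrl.hold_point_z is the distance from the TCP to the grasp point, in mm); z points along the fingers, y is the line along which they close (so a half turn about z gives the same grasp; the last joint's range is limited). The gripper opens to 88 mm and grips with 3 to 60 N. Pads are 20 mm wide; open, the fingers measure 115 mm over their backs; the gripper's body (75 mm by 178 mm) begins 61 mm behind the grasp point.
Start: joints at [1.152, 0.423, 1.63, -0, 1.089, -0.019], TCP at [243.239, 575.708, 222.675] pointing down, gripper open.
Joint ranges: [-3, 3], [-0.9, 2.11], [0.09, 2.58], [-1.31, 4.45], [0.11, 2.69], [-2.54, 2.54]. Speed limits (rad/s): [2.39, 2.39, 3.01, 3.14, 3.14, 3.14].

### API

Orientations are given as a rotation vector (axis times angle).
In Python, from workcell import ctrl gives the robot as it stands. The module is installed in compiled form; this text tells all that it offers.
- The arm moves only by the shell command python3 -m creep 'ROWS'. ROWS is JSON, a list of rows, each an object with "translation": the shift along the tool's x, y, z in mm, a list of three; "angular": the turn, a rotation vector about the tool's x, y, z in rad, a list of three; "jaw": the opening, from 0 (shut) to 1 (fully open). A call has exactly 8 rows; each row is the pose to reach, as a shift and turn from the pose commanded when the call began, along the tool's axes at that moment; what a row does not reach only later rows make up. A row lasts 1/8 s, in which the tool goes at most 62.5 mm and 10.7 degrees, less where a joint would pass 70% of its speed; a pose out of reach is approached as far as the arm can. A call with a gripper value outside its range is refused whole. The fingers move at their own pace and stop on an object; the grip force is fixed at half the most. Time passes only in rows, so rows that repeat a pose let the fingers close, or fill a call up. It gives the time, the measured TCP pose, the force, the opening and the grip force at its end, in the units of the state.
- ctrl.get_obs(): the state, without advancing time (a new reading comes with each control period).
- ctrl.get_image(name): name is "scene" or "top" or "wrist"; returns the picture (384x512x3 uint8, red, green, blue); there is no depth.
- ctrl.camera_info(name): a dict with "camera_matrix" (3x3 intrinsics, pixels), "world_from_camera" (4x4, takes a point from camera to world coordinates). Camera axes: x right, y up, looking along -z (the intrinsics and any distortion apply to the point x, -y, -z); pixel columns grow to the right and rows downward; lengths in mm; the calibration is good to about 2 mm. A picture is of the moment at which its call begins: read the wrist's pose just before it. camera_info takes no time and is no camera call; for the wrist camera it gives the pose at the moment of the call.
- ctrl.close_job(): hands the job in; it is judged then, once.
Trained networks look in the newest picture that a camera, given by its name, has taken for a name from the list of things; names that differ only in an ending like _2 or _b are one class to them, and where a whole thing is asked for, a point or a joint stands for the part that bears it (a point fixed in the world has none). Each returns a list of dicts, best first, with "score" (0 to 1); they miss things now and then, are a little off and sometimes report something else, mostly with a low value. They report only what shows in the picture. A call takes as long as a camera call.
- ctrl.look_for(camera, label): "rect" ([left, top, right, bottom] in pixels, round what is visible of it).
The state is a dict: "t": time; "qpos": joint angles; "qvel": joint speeds; "joint_torque": joint torques, N m; "ee_pos": TCP position; "orientation": TCP orientation; "ft_force": force on the tool from outside, world axes, zero at the start; "moment": the same for the moment, N m; "width": finger opening in mm; "grasp_force": force on a finger pad.
Only numpy, scipy, OpenCV 4.12 (cv2) and the standard library are available. Lean on these libraries where they do the work, as an engineer would, in place of code of your own. Each camera call takes 0.05 s, during which the arm holds its last target. There are 200 camera calls.

### The job

Two small screw presses stand on the worktop, each with a ratchet wrench on its screw. Swing the wrench of the press that holds the lidded steel mould back and forth (it drives clockwise seen from above and slips freely on the way back) until its red foot sits firmly down on the mould's white lid, then let go of the wrench. Do not screw down the empty press.

Things in the scene. Friction and masses are not known exactly. Their poses are not given: they have to be found in the camera images.
- press_mould: Press (fixed) holding a round steel mould 84 mm wide with white lid; base 110 x 160 mm, columns 62 mm each side along own y, crosshead top z 134 mm. The other press is alike but empty. Origin: on the vertical screw axis, 6 mm above the worktop; z up, x away from the robot at yaw 0. Wrench points to own -x, +-0.55 rad at the start; stops at +-0.65 rad. It stays on the screw and where it is left.
- grip_mould (a point): Middle of the handle of that wrench: 120 mm from the screw axis, 152 mm above the press origin. Handle level, radial, 20 mm wide, 18 high, black from 70 to 165 mm from the axis, orange end. Clockwise from above it drives the screw (0.25 Nm, 2 N here; up to 0.32 rad lost per stroke before it bites) and goes stiff when the foot meets the lid; anticlockwise it slips freely.
- foot_mould (a joint): How far the red foot of the press with the mould has come down, in m: starts between 0 and 0.003, sits on the lid at 0.014. It sinks 5 mm per radian of screw turned clockwise (2.2 to 2.8 rad in all) and stays down by itself.
- foot_empty (a joint): The same for the red foot of the empty press: 0 at the start, and to be left there.

How it is judged:
By the outcome, as a careful person would: the job done as asked, in the order asked, and still so for the second after the job is handed in, with the robot touching nothing.
It also fails if it takes over 58 s, if anything falls off the work surface, if the arm or the gripper's body presses on something with over 40 N, if the wrist force passes 120 N, or if a joint passes its speed limit or range.

## Working session

There is one attempt and no reset: what is moved stays moved. The work goes in short steps, Python scripts to look and compute and a shell command to move; the robot and the scene stay as the last step left them, time stands still between calls to the robot, and variables do not carry over. Pictures are saved under pics/ and viewed, at most 10 in all, crops included, and the job is handed in when it is done.

```bash
mkdir -p pics
python3 - <<'E'
from workcell import ctrl
import cv2
for n in ("scene","top"):
    im=ctrl.get_image(n); cv2.imwrite(f"pics/{n}0.png",im[:,:,::-1])
    for l in ("press_mould","grip_mould","foot_mould","foot_empty"):
        print(n,l,[(round(d['score'],2),[round(v) for v in d['rect']]) for d in ctrl.look_for(n,l)][:3])
    c=ctrl.camera_info(n);print(c['camera_matrix'],c['world_from_camera'])
o=ctrl.get_obs();print({k:o[k] for k in('t','ee_pos','orientation','width')},ctrl.hold_point_z)
E
```

```text
scene press_mould [(0.72, [189, 129, 276, 203])]
scene grip_mould [(0.77, [192, 137, 266, 153])]
scene foot_mould []
scene foot_empty [(0.53, [311, 245, 334, 262])]
[[491.75529909   0.         252.71414699]
 [  0.         491.75529909 183.40409137]
 [  0.           0.           1.        ]] [[ 9.65723050e-01  1.14322626e-01 -2.33043617e-01  2.53114835e+02]
 [-2.59350577e-01  4.62253799e-01 -8.47973292e-01 -9.74146048e+02]
 [ 1.07827638e-02  8.79347350e-01  4.76058788e-01  6.77783664e+02]
 [ 0.00000000e+00  0.00000000e+00  0.00000000e+00  1.00000000e+00]]
top press_mould [(0.87, [135, 133, 215, 226])]
top grip_mould [(0.68, [156, 138, 181, 224])]
top foot_mould []
top foot_empty [(0.53, [354, 185, 366, 187])]
[[398.2969922    0.         255.28940732]
 [  0.         398.2969922  187.34340689]
 [  0.           0.           1.        ]] [[ 1.83420898e-01  9.60872568e-01 -2.07558865e-01  3.39644070e+02]
 [-9.83034464e-01  1.79314105e-01 -3.85965677e-02 -5.47406095e+01]
 [ 1.31848894e-04  2.11116934e-01  9.77460804e-01  1.02241541e+03]
 [ 0.00000000e+00  0.00000000e+00  0.00000000e+00  1.00000000e+00]]
{'t': 0.5, 'ee_pos': array([243.21854879, 575.68766037, 222.63432361]), 'orientation': array([-6.23838672e-01, -3.07900832e+00,  1.40350876e-04]), 'width': 87.89061895183175} 18.700000000000003
```

View pics/top0.png

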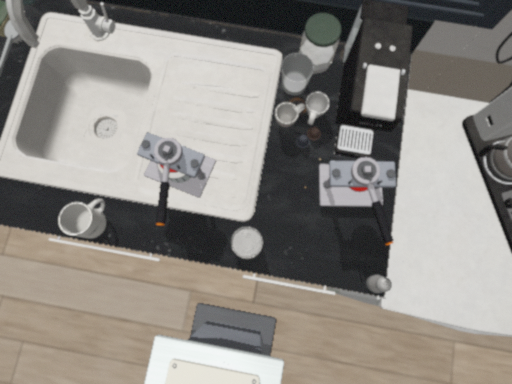

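View pics/scene0.png

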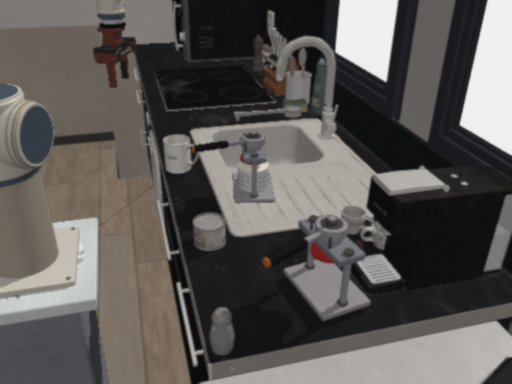

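The mould press is the left one in the top view: hub at about (168,151), orange handle end at about (161,223), white mould visible in the scene view at (255,170). The right one, hub at (366,172), is empty.

```bash
cat > h.py <<'E'
import numpy as np
from workcell import ctrl
def bp(n,u,v,z,c=None):
    c=c or ctrl.camera_info(n);K=np.array(c['camera_matrix']);T=np.array(c['world_from_camera'])
    d=np.linalg.inv(K)@[u,v,1];d=T[:3,:3]@[d[0],-d[1],-d[2]];o=T[:3,3]
    return o+d*(z-o[2])/d[2]
E
python3 - <<'E'
from h import *
import cv2
for u,v,z in((168,150,170),(161,223,158),(164,190,158),(145,142,140),(192,165,140),(366,172,170),(388,242,158)): print(u,v,bp("top",u,v,z).round())
im=cv2.imread("pics/top0.png")[120:240,120:240];cv2.imwrite("pics/c1.png",cv2.resize(im,(600,600),interpolation=cv2.INTER_CUBIC))
from scipy.spatial.transform import Rotation as R
print(R.from_rotvec(ctrl.get_obs()['orientation']).as_matrix().round(3))
E
```

```text
168 150 [569. 186. 170.]
161 223 [407. 167. 158.]
164 190 [480. 177. 158.]
145 142 [586. 252. 140.]
192 165 [552. 132. 140.]
366 172 [ 600. -255.  170.]
388 242 [ 457. -324.  158.]
[[-0.921  0.389 -0.   ]
 [ 0.389  0.921 -0.   ]
 [ 0.    -0.    -1.   ]]
```

View pics/c1.png

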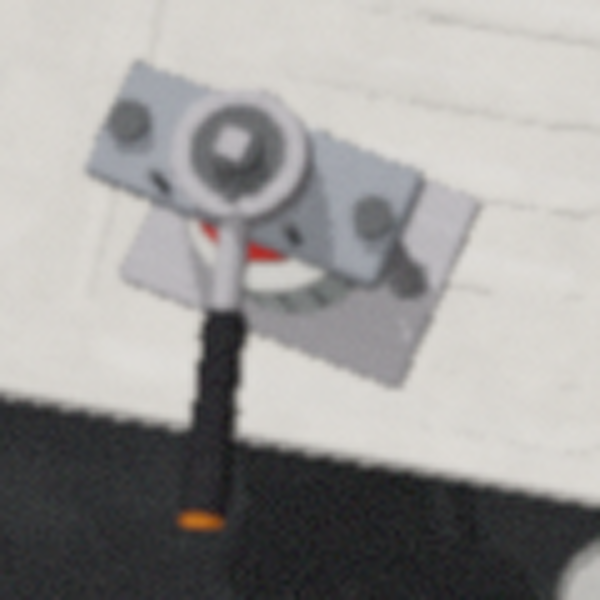

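```bash
python3 -m creep '[{"translation":[-43,-36,0],"angular":[0,0,-0.06],"jaw":1},{"translation":[-87,-73,0],"angular":[0,0,-0.13],"jaw":1},{"translation":[-130,-109,0],"angular":[0,0,-0.2],"jaw":1},{"translation":[-174,-146,0],"angular":[0,0,-0.26],"jaw":1},{"translation":[-217,-182,0],"angular":[0,0,-0.33],"jaw":1},{"translation":[-261,-219,0],"angular":[0,0,-0.4],"jaw":1},{"translation":[-304,-255,0],"angular":[0,0,-0.46],"jaw":1},{"translation":[-348,-292,0],"angular":[0,0,-0.53],"jaw":1}]'
python3 - <<'E'
from h import *
import cv2
o=ctrl.get_obs();print(o['t'],o['ee_pos'],o['orientation'],o['qpos'])
c=ctrl.camera_info("wrist");im=ctrl.get_image("wrist");cv2.imwrite("pics/w1.png",im[:,:,::-1])
print(c, ctrl.look_for("wrist","grip_mould"))
E
```

```text
t: 1.5
ee_pos: [450.9, 169.7, 223.1]
orientation: [-0.208, 3.134, 0.0]
ft_force: [0.3, 0.1, -0.1]
width: 87.9
grasp_force: 0.0
1.5 [450.93056024 169.68900605 223.05119696] [-2.08080996e-01  3.13373260e+00  4.59521211e-04] [ 3.35198357e-01  2.11086142e-01  1.93900456e+00  3.25977252e-05
  9.90499390e-01 -1.36822190e+00]
{'camera_matrix': array([[311.2944615 ,   0.        , 255.18137639],
       [  0.        , 311.2944615 , 189.72568814],
       [  0.        ,   0.        ,   1.        ]]), 'world_from_camera': array([[-1.33416948e-01, -9.44908192e-01, -2.98912073e-01,
         3.68834961e+02],
       [ 9.91059788e-01, -1.27007983e-01, -4.08591374e-02,
         1.59595965e+02],
       [ 6.43914266e-04, -3.01691037e-01,  9.53405529e-01,
         3.84314493e+02],
       [ 0.00000000e+00,  0.00000000e+00,  0.00000000e+00,
         1.00000000e+00]])} [{'rect': [225.6, 140.6, 295.0, 362.1], 'score': 0.57}]
```

View pics/w1.png

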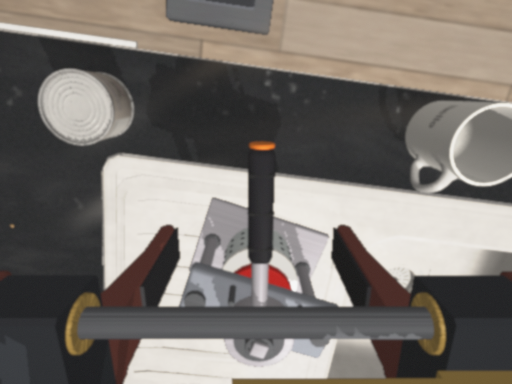

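The wrist view shows the handle between the fingers: orange end (262,146), black/steel join (260,262), hub about (256,345). The holed mould with its white lid is below.

Run:
```python
from h import *
e=bp("wrist",262,147,165);j=bp("wrist",260,262,167);m=bp("wrist",261,200,167)
print(e,m,j,np.linalg.norm(e-j)); d=(e-j)[:2];d/=np.linalg.norm(d);print("dir",d,np.arctan2(d[1],d[0])%6.283, "axis from j",j[:2]-70*d,"grip",j[:2]+50*d)
for u,v in((195,299),(318,343)): print(bp("wrist",u,v,142))
```

```text
[406.71865006 167.48070878 165.        ] [445.53634283 171.94337013 167.        ] [497.10535307 178.07049679 167.        ] 91.02691740663276
dir [-0.99320652 -0.11636498] 3.258036547982555 axis from j [566.62980951 186.2160451 ] grip [447.44502705 172.25224801]
[557.50396734 126.25615042 142.        ]
[592.48305166 247.72612491 142.        ]
```

```bash
python3 -m creep '[{"translation":[2,3,20],"angular":[0,0,0],"jaw":1},{"translation":[2,3,42],"angular":[0,0,0.01],"jaw":1},{"translation":[2,3,63],"angular":[0,0,0.01],"jaw":1},{"translation":[2,3,83],"angular":[0,0,0.01],"jaw":1},{"translation":[2,3,83],"angular":[0,0,0.01],"jaw":0.6},{"translation":[2,3,83],"angular":[0,0,0.01],"jaw":0.1},{"translation":[2,3,83],"angular":[0,0,0.01],"jaw":0.1},{"translation":[2,3,83],"angular":[0,0,0.01],"jaw":0.1}]'
```

```text
t: 2.6
ee_pos: [448.1, 174.2, 140.3]
orientation: [-0.189, 3.135, 0.001]
ft_force: [0.3, -0.1, -0.0]
width: 51.1
grasp_force: 0.0
```

```bash
python3 -m creep '[{"translation":[0,0,0],"angular":[0,0,0],"jaw":0.1},{"translation":[0,0,0],"angular":[0,0,0],"jaw":0.1},{"translation":[0,0,0],"angular":[0,0,0],"jaw":0.1},{"translation":[0,0,0],"angular":[0,0,0],"jaw":0.1},{"translation":[0,0,0],"angular":[0,0,0],"jaw":0.1},{"translation":[0,0,0],"angular":[0,0,0],"jaw":0.1},{"translation":[0,0,0],"angular":[0,0,0],"jaw":0.1},{"translation":[0,0,0],"angular":[0,0,0],"jaw":0.1}]'
```

```text
t: 3.6
ee_pos: [447.8, 174.0, 139.7]
orientation: [0.189, -3.136, 0.0]
ft_force: [0.6, -1.1, 0.6]
width: 19.8
grasp_force: 30.0
```

```bash
python3 -m creep '[{"translation":[-0.9,14.4,0],"angular":[0,0,0.12],"jaw":0.1},{"translation":[-3.4,28.5,0],"angular":[0,0,0.24],"jaw":0.1},{"translation":[-7.7,42.3,0],"angular":[0,0,0.36],"jaw":0.1},{"translation":[-13.6,55.4,0],"angular":[0,0,0.48],"jaw":0.1},{"translation":[-21,67.8,0],"angular":[0,0,0.6],"jaw":0.1},{"translation":[-29.8,79.1,0],"angular":[0,0,0.72],"jaw":0.1},{"translation":[-39.9,89.4,0],"angular":[0,0,0.84],"jaw":0.1},{"translation":[-51.2,98.3,0],"angular":[0,0,0.96],"jaw":0.1}]'
```

```text
t: 4.6
ee_pos: [486.9, 279.1, 139.7]
orientation: [-1.284, -2.867, -0.002]
ft_force: [0.1, 3.3, -0.1]
width: 19.8
grasp_force: 30.2
```

```bash
python3 -m creep '[{"translation":[-1.3,-17.3,0],"angular":[0,0,-0.145],"jaw":0.1},{"translation":[-5,-34.3,0],"angular":[0,0,-0.29],"jaw":0.1},{"translation":[-11.1,-50.6,0],"angular":[0,0,-0.435],"jaw":0.1},{"translation":[-19.6,-65.8,0],"angular":[0,0,-0.58],"jaw":0.1},{"translation":[-30.2,-79.6,0],"angular":[0,0,-0.725],"jaw":0.1},{"translation":[-42.6,-91.7,0],"angular":[0,0,-0.87],"jaw":0.1},{"translation":[-56.7,-101.9,0],"angular":[0,0,-1.015],"jaw":0.1},{"translation":[-72.1,-110,0],"angular":[0,0,-1.16],"jaw":0.1}]'
python3 -m creep '[{"translation":[-1.3,17.3,0],"angular":[0,0,0.145],"jaw":0.1},{"translation":[-5,34.3,0],"angular":[0,0,0.29],"jaw":0.1},{"translation":[-11.1,50.6,0],"angular":[0,0,0.435],"jaw":0.1},{"translation":[-19.6,65.8,0],"angular":[0,0,0.58],"jaw":0.1},{"translation":[-30.2,79.6,0],"angular":[0,0,0.725],"jaw":0.1},{"translation":[-42.6,91.7,0],"angular":[0,0,0.87],"jaw":0.1},{"translation":[-56.7,101.9,0],"angular":[0,0,1.015],"jaw":0.1},{"translation":[-72.1,110,0],"angular":[0,0,1.16],"jaw":0.1}]'
```

```text
t: 5.6
ee_pos: [453.1, 149.9, 139.7]
orientation: [-0.507, 3.1, -0.0]
ft_force: [2.5, -1.0, -2.0]
width: 19.6
grasp_force: 30.1
t: 6.6
ee_pos: [487.0, 279.2, 139.7]
orientation: [-1.285, -2.866, -0.002]
ft_force: [0.7, 2.7, -0.1]
width: 19.6
grasp_force: 30.1
```

```bash
python3 -m creep '[{"translation":[-1.3,-17.3,0],"angular":[0,0,-0.145],"jaw":0.1},{"translation":[-5,-34.3,0],"angular":[0,0,-0.29],"jaw":0.1},{"translation":[-11.1,-50.6,0],"angular":[0,0,-0.435],"jaw":0.1},{"translation":[-19.6,-65.8,0],"angular":[0,0,-0.58],"jaw":0.1},{"translation":[-30.2,-79.6,0],"angular":[0,0,-0.725],"jaw":0.1},{"translation":[-42.6,-91.7,0],"angular":[0,0,-0.87],"jaw":0.1},{"translation":[-56.7,-101.9,0],"angular":[0,0,-1.015],"jaw":0.1},{"translation":[-72.1,-110,0],"angular":[0,0,-1.16],"jaw":0.1}]'
python3 -m creep '[{"translation":[0,1.2,0],"angular":[0,0,0.01],"jaw":0.1},{"translation":[0,2.4,0],"angular":[0,0,0.02],"jaw":0.1},{"translation":[0,3.6,0],"angular":[0,0,0.03],"jaw":0.1},{"translation":[-0.1,4.8,0],"angular":[0,0,0.04],"jaw":0.1},{"translation":[-0.2,6,0],"angular":[0,0,0.05],"jaw":0.1},{"translation":[-0.2,7.2,0],"angular":[0,0,0.06],"jaw":0.1},{"translation":[-0.3,8.4,0],"angular":[0,0,0.07],"jaw":0.1},{"translation":[-0.4,9.6,0],"angular":[0,0,0.08],"jaw":0.1}]'
```

```text
t: 7.6
ee_pos: [453.1, 149.9, 139.7]
orientation: [-0.507, 3.1, 0.0]
ft_force: [4.1, -1.9, -1.7]
width: 19.8
grasp_force: 30.1
t: 8.6
ee_pos: [450.3, 159.9, 139.7]
orientation: [0.375, -3.119, -0.0]
ft_force: [-2.0, -3.2, 4.8]
width: 19.7
grasp_force: 30.1
```

```bash
python3 -m creep '[{"translation":[0,1.2,0],"angular":[0,0,0.01],"jaw":0.1},{"translation":[0,2.4,0],"angular":[0,0,0.02],"jaw":0.1},{"translation":[0,3.6,0],"angular":[0,0,0.03],"jaw":0.1},{"translation":[-0.1,4.8,0],"angular":[0,0,0.04],"jaw":0.1},{"translation":[-0.2,6,0],"angular":[0,0,0.05],"jaw":0.1},{"translation":[-0.2,7.2,0],"angular":[0,0,0.06],"jaw":0.1},{"translation":[-0.3,8.4,0],"angular":[0,0,0.07],"jaw":0.1},{"translation":[-0.4,9.6,0],"angular":[0,0,0.08],"jaw":0.1}]'
```

```text
t: 9.6
ee_pos: [448.5, 169.4, 139.7]
orientation: [0.251, -3.131, -0.0]
ft_force: [-1.3, -2.6, 4.9]
width: 20.0
grasp_force: 30.0
```

```bash
python3 -m creep '[{"translation":[0,1.2,0],"angular":[0,0,0.01],"jaw":0.1},{"translation":[0,2.4,0],"angular":[0,0,0.02],"jaw":0.1},{"translation":[0,3.6,0],"angular":[0,0,0.03],"jaw":0.1},{"translation":[-0.1,4.8,0],"angular":[0,0,0.04],"jaw":0.1},{"translation":[-0.2,6,0],"angular":[0,0,0.05],"jaw":0.1},{"translation":[-0.2,7.2,0],"angular":[0,0,0.06],"jaw":0.1},{"translation":[-0.3,8.4,0],"angular":[0,0,0.07],"jaw":0.1},{"translation":[-0.4,9.6,0],"angular":[0,0,0.08],"jaw":0.1}]'
```

```text
t: 10.6
ee_pos: [447.4, 178.8, 139.7]
orientation: [0.126, -3.139, 0.0]
ft_force: [-2.1, -4.8, 6.5]
width: 19.7
grasp_force: 30.0
```

```bash
python3 -m creep '[{"translation":[0,1.2,0],"angular":[0,0,0.01],"jaw":0.1},{"translation":[0,2.4,0],"angular":[0,0,0.02],"jaw":0.1},{"translation":[0,3.6,0],"angular":[0,0,0.03],"jaw":0.1},{"translation":[-0.1,4.8,0],"angular":[0,0,0.04],"jaw":0.1},{"translation":[-0.2,6,0],"angular":[0,0,0.05],"jaw":0.1},{"translation":[-0.2,7.2,0],"angular":[0,0,0.06],"jaw":0.1},{"translation":[-0.3,8.4,0],"angular":[0,0,0.07],"jaw":0.1},{"translation":[-0.4,9.6,0],"angular":[0,0,0.08],"jaw":0.1}]'
```

```text
t: 11.6
ee_pos: [447.0, 188.5, 139.7]
orientation: [0.0, -3.142, 0.0]
ft_force: [-1.2, -2.3, 6.2]
width: 20.3
grasp_force: 30.0
```

```bash
python3 -m creep '[{"translation":[0,1.2,0],"angular":[0,0,0.01],"jaw":0.1},{"translation":[0,2.4,0],"angular":[0,0,0.02],"jaw":0.1},{"translation":[0,3.6,0],"angular":[0,0,0.03],"jaw":0.1},{"translation":[-0.1,4.8,0],"angular":[0,0,0.04],"jaw":0.1},{"translation":[-0.2,6,0],"angular":[0,0,0.05],"jaw":0.1},{"translation":[-0.2,7.2,0],"angular":[0,0,0.06],"jaw":0.1},{"translation":[-0.3,8.4,0],"angular":[0,0,0.07],"jaw":0.1},{"translation":[-0.4,9.6,0],"angular":[0,0,0.08],"jaw":0.1}]'
```

```text
t: 12.6
ee_pos: [447.4, 198.2, 139.7]
orientation: [-0.125, -3.139, -0.0]
ft_force: [-2.4, -3.0, 4.6]
width: 19.8
grasp_force: 30.0
```

```bash
cat > ok.py <<'E'
from workcell import ctrl
import numpy as np,sys
f=np.linalg.norm(ctrl.get_obs()['ft_force'][:2]);print("Fxy",f);sys.exit(f>9)
E
python3 -m creep '[{"translation":[0,1.2,0],"angular":[0,0,0.01],"jaw":0.1},{"translation":[0,2.4,0],"angular":[0,0,0.02],"jaw":0.1},{"translation":[0,3.6,0],"angular":[0,0,0.03],"jaw":0.1},{"translation":[-0.1,4.8,0],"angular":[0,0,0.04],"jaw":0.1},{"translation":[-0.2,6,0],"angular":[0,0,0.05],"jaw":0.1},{"translation":[-0.2,7.2,0],"angular":[0,0,0.06],"jaw":0.1},{"translation":[-0.3,8.4,0],"angular":[0,0,0.07],"jaw":0.1},{"translation":[-0.4,9.6,0],"angular":[0,0,0.08],"jaw":0.1}]' && python3 ok.py &&
python3 -m creep '[{"translation":[0,1.2,0],"angular":[0,0,0.01],"jaw":0.1},{"translation":[0,2.4,0],"angular":[0,0,0.02],"jaw":0.1},{"translation":[0,3.6,0],"angular":[0,0,0.03],"jaw":0.1},{"translation":[-0.1,4.8,0],"angular":[0,0,0.04],"jaw":0.1},{"translation":[-0.2,6,0],"angular":[0,0,0.05],"jaw":0.1},{"translation":[-0.2,7.2,0],"angular":[0,0,0.06],"jaw":0.1},{"translation":[-0.3,8.4,0],"angular":[0,0,0.07],"jaw":0.1},{"translation":[-0.4,9.6,0],"angular":[0,0,0.08],"jaw":0.1}]' && python3 ok.py &&
python3 -m creep '[{"translation":[0,1.2,0],"angular":[0,0,0.01],"jaw":0.1},{"translation":[0,2.4,0],"angular":[0,0,0.02],"jaw":0.1},{"translation":[0,3.6,0],"angular":[0,0,0.03],"jaw":0.1},{"translation":[-0.1,4.8,0],"angular":[0,0,0.04],"jaw":0.1},{"translation":[-0.2,6,0],"angular":[0,0,0.05],"jaw":0.1},{"translation":[-0.2,7.2,0],"angular":[0,0,0.06],"jaw":0.1},{"translation":[-0.3,8.4,0],"angular":[0,0,0.07],"jaw":0.1},{"translation":[-0.4,9.6,0],"angular":[0,0,0.08],"jaw":0.1}]' && python3 ok.py &&
python3 -m creep '[{"translation":[0,1.2,0],"angular":[0,0,0.01],"jaw":0.1},{"translation":[0,2.4,0],"angular":[0,0,0.02],"jaw":0.1},{"translation":[0,3.6,0],"angular":[0,0,0.03],"jaw":0.1},{"translation":[-0.1,4.8,0],"angular":[0,0,0.04],"jaw":0.1},{"translation":[-0.2,6,0],"angular":[0,0,0.05],"jaw":0.1},{"translation":[-0.2,7.2,0],"angular":[0,0,0.06],"jaw":0.1},{"translation":[-0.3,8.4,0],"angular":[0,0,0.07],"jaw":0.1},{"translation":[-0.4,9.6,0],"angular":[0,0,0.08],"jaw":0.1}]' && python3 ok.py
```

```text
t: 13.6
ee_pos: [448.5, 207.8, 139.7]
orientation: [-0.251, -3.131, -0.0]
ft_force: [-2.5, -2.9, 4.7]
width: 19.7
grasp_force: 30.0
Fxy 3.820749986158583False
```

```bash
sed -i 's/sys.exit(f>9)/sys.exit(int(f>9))/' ok.py
python3 -m creep '[{"translation":[0,1.2,0],"angular":[0,0,0.01],"jaw":0.1},{"translation":[0,2.4,0],"angular":[0,0,0.02],"jaw":0.1},{"translation":[0,3.6,0],"angular":[0,0,0.03],"jaw":0.1},{"translation":[-0.1,4.8,0],"angular":[0,0,0.04],"jaw":0.1},{"translation":[-0.2,6,0],"angular":[0,0,0.05],"jaw":0.1},{"translation":[-0.2,7.2,0],"angular":[0,0,0.06],"jaw":0.1},{"translation":[-0.3,8.4,0],"angular":[0,0,0.07],"jaw":0.1},{"translation":[-0.4,9.6,0],"angular":[0,0,0.08],"jaw":0.1}]' && python3 ok.py &&
python3 -m creep '[{"translation":[0,1.2,0],"angular":[0,0,0.01],"jaw":0.1},{"translation":[0,2.4,0],"angular":[0,0,0.02],"jaw":0.1},{"translation":[0,3.6,0],"angular":[0,0,0.03],"jaw":0.1},{"translation":[-0.1,4.8,0],"angular":[0,0,0.04],"jaw":0.1},{"translation":[-0.2,6,0],"angular":[0,0,0.05],"jaw":0.1},{"translation":[-0.2,7.2,0],"angular":[0,0,0.06],"jaw":0.1},{"translation":[-0.3,8.4,0],"angular":[0,0,0.07],"jaw":0.1},{"translation":[-0.4,9.6,0],"angular":[0,0,0.08],"jaw":0.1}]' && python3 ok.py &&
python3 -m creep '[{"translation":[0,1.2,0],"angular":[0,0,0.01],"jaw":0.1},{"translation":[0,2.4,0],"angular":[0,0,0.02],"jaw":0.1},{"translation":[0,3.6,0],"angular":[0,0,0.03],"jaw":0.1},{"translation":[-0.1,4.8,0],"angular":[0,0,0.04],"jaw":0.1},{"translation":[-0.2,6,0],"angular":[0,0,0.05],"jaw":0.1},{"translation":[-0.2,7.2,0],"angular":[0,0,0.06],"jaw":0.1},{"translation":[-0.3,8.4,0],"angular":[0,0,0.07],"jaw":0.1},{"translation":[-0.4,9.6,0],"angular":[0,0,0.08],"jaw":0.1}]' && python3 ok.py &&
python3 -m creep '[{"translation":[0,1.2,0],"angular":[0,0,0.01],"jaw":0.1},{"translation":[0,2.4,0],"angular":[0,0,0.02],"jaw":0.1},{"translation":[0,3.6,0],"angular":[0,0,0.03],"jaw":0.1},{"translation":[-0.1,4.8,0],"angular":[0,0,0.04],"jaw":0.1},{"translation":[-0.2,6,0],"angular":[0,0,0.05],"jaw":0.1},{"translation":[-0.2,7.2,0],"angular":[0,0,0.06],"jaw":0.1},{"translation":[-0.3,8.4,0],"angular":[0,0,0.07],"jaw":0.1},{"translation":[-0.4,9.6,0],"angular":[0,0,0.08],"jaw":0.1}]' && python3 ok.py
```

```text
t: 14.6
ee_pos: [450.4, 217.3, 139.7]
orientation: [-0.376, -3.119, -0.0]
ft_force: [-2.5, -0.9, 4.3]
width: 20.0
grasp_force: 30.0
Fxy 2.6417310464569734
t: 15.6
ee_pos: [453.1, 226.6, 139.7]
orientation: [-0.5, -3.101, -0.001]
ft_force: [-3.1, 0.1, 4.1]
width: 20.0
grasp_force: 30.0
Fxy 3.1360951701574393
t: 16.6
ee_pos: [456.5, 235.7, 139.7]
orientation: [-0.624, -3.079, -0.001]
ft_force: [-3.6, 0.4, 3.7]
width: 19.6
grasp_force: 30.0
Fxy 3.6394714123454373
t: 17.6
ee_pos: [460.5, 244.5, 139.7]
orientation: [-0.747, -3.051, -0.001]
ft_force: [-4.4, 1.9, 4.5]
width: 19.9
grasp_force: 30.0
Fxy 4.787462175925033
```

```bash
python3 -m creep '[{"translation":[0,1.2,0],"angular":[0,0,0.01],"jaw":0.1},{"translation":[0,2.4,0],"angular":[0,0,0.02],"jaw":0.1},{"translation":[0,3.6,0],"angular":[0,0,0.03],"jaw":0.1},{"translation":[-0.1,4.8,0],"angular":[0,0,0.04],"jaw":0.1},{"translation":[-0.2,6,0],"angular":[0,0,0.05],"jaw":0.1},{"translation":[-0.2,7.2,0],"angular":[0,0,0.06],"jaw":0.1},{"translation":[-0.3,8.4,0],"angular":[0,0,0.07],"jaw":0.1},{"translation":[-0.4,9.6,0],"angular":[0,0,0.08],"jaw":0.1}]' && python3 ok.py &&
python3 -m creep '[{"translation":[0,1.2,0],"angular":[0,0,0.01],"jaw":0.1},{"translation":[0,2.4,0],"angular":[0,0,0.02],"jaw":0.1},{"translation":[0,3.6,0],"angular":[0,0,0.03],"jaw":0.1},{"translation":[-0.1,4.8,0],"angular":[0,0,0.04],"jaw":0.1},{"translation":[-0.2,6,0],"angular":[0,0,0.05],"jaw":0.1},{"translation":[-0.2,7.2,0],"angular":[0,0,0.06],"jaw":0.1},{"translation":[-0.3,8.4,0],"angular":[0,0,0.07],"jaw":0.1},{"translation":[-0.4,9.6,0],"angular":[0,0,0.08],"jaw":0.1}]' && python3 ok.py &&
python3 -m creep '[{"translation":[0,1.2,0],"angular":[0,0,0.01],"jaw":0.1},{"translation":[0,2.4,0],"angular":[0,0,0.02],"jaw":0.1},{"translation":[0,3.6,0],"angular":[0,0,0.03],"jaw":0.1},{"translation":[-0.1,4.8,0],"angular":[0,0,0.04],"jaw":0.1},{"translation":[-0.2,6,0],"angular":[0,0,0.05],"jaw":0.1},{"translation":[-0.2,7.2,0],"angular":[0,0,0.06],"jaw":0.1},{"translation":[-0.3,8.4,0],"angular":[0,0,0.07],"jaw":0.1},{"translation":[-0.4,9.6,0],"angular":[0,0,0.08],"jaw":0.1}]' && python3 ok.py &&
python3 -m creep '[{"translation":[0,1.2,0],"angular":[0,0,0.01],"jaw":0.1},{"translation":[0,2.4,0],"angular":[0,0,0.02],"jaw":0.1},{"translation":[0,3.6,0],"angular":[0,0,0.03],"jaw":0.1},{"translation":[-0.1,4.8,0],"angular":[0,0,0.04],"jaw":0.1},{"translation":[-0.2,6,0],"angular":[0,0,0.05],"jaw":0.1},{"translation":[-0.2,7.2,0],"angular":[0,0,0.06],"jaw":0.1},{"translation":[-0.3,8.4,0],"angular":[0,0,0.07],"jaw":0.1},{"translation":[-0.4,9.6,0],"angular":[0,0,0.08],"jaw":0.1}]' && python3 ok.py
```

```text
t: 18.6
ee_pos: [465.3, 252.9, 139.7]
orientation: [-0.868, -3.019, -0.001]
ft_force: [-4.6, 3.6, 5.5]
width: 19.9
grasp_force: 30.0
Fxy 5.844637071738716
t: 19.6
ee_pos: [470.8, 261.0, 139.7]
orientation: [-0.988, -2.982, -0.002]
ft_force: [-5.8, 4.3, 4.2]
width: 19.9
grasp_force: 30.0
Fxy 7.208608770120498
t: 20.6
ee_pos: [476.8, 268.6, 139.7]
orientation: [-1.106, -2.94, -0.002]
ft_force: [-4.9, 5.0, 3.8]
width: 19.7
grasp_force: 30.0
Fxy 6.992181752994931
t: 21.6
ee_pos: [483.5, 275.8, 139.8]
orientation: [-1.223, -2.893, -0.003]
ft_force: [-4.9, 5.8, 3.9]
width: 20.0
grasp_force: 30.0
Fxy 7.583671814291215
```

```bash
cat > ok.py <<'E'
from workcell import ctrl
import numpy as np,sys
from scipy.spatial.transform import Rotation as R
o=ctrl.get_obs();f=R.from_rotvec(o['orientation']).inv().apply(o['ft_force']);print("F tool",f.round(1));sys.exit(int(abs(f[1])>6))
E
python3 -m creep '[{"translation":[0,-16.7,0],"angular":[0,0,-0.14],"jaw":0.1},{"translation":[-3.7,-33.2,0],"angular":[0,0,-0.28],"jaw":0.1},{"translation":[-9.4,-48.9,0],"angular":[0,0,-0.42],"jaw":0.1},{"translation":[-17.3,-63.7,0],"angular":[0,0,-0.56],"jaw":0.1},{"translation":[-27.2,-77.3,0],"angular":[0,0,-0.7],"jaw":0.1},{"translation":[-39,-89.4,0],"angular":[0,0,-0.84],"jaw":0.1},{"translation":[-52.4,-99.7,0],"angular":[0,0,-0.98],"jaw":0.1},{"translation":[-67,-108,0],"angular":[0,0,-1.12],"jaw":0.1}]'; python3 ok.py
python3 -m creep '[{"translation":[0,1.2,0],"angular":[0,0,0.01],"jaw":0.1},{"translation":[0,2.4,0],"angular":[0,0,0.02],"jaw":0.1},{"translation":[0,3.6,0],"angular":[0,0,0.03],"jaw":0.1},{"translation":[-0.1,4.8,0],"angular":[0,0,0.04],"jaw":0.1},{"translation":[-0.2,6,0],"angular":[0,0,0.05],"jaw":0.1},{"translation":[-0.2,7.2,0],"angular":[0,0,0.06],"jaw":0.1},{"translation":[-0.3,8.4,0],"angular":[0,0,0.07],"jaw":0.1},{"translation":[-0.4,9.6,0],"angular":[0,0,0.08],"jaw":0.1}]' && python3 ok.py &&
python3 -m creep '[{"translation":[0,1.2,0],"angular":[0,0,0.01],"jaw":0.1},{"translation":[0,2.4,0],"angular":[0,0,0.02],"jaw":0.1},{"translation":[0,3.6,0],"angular":[0,0,0.03],"jaw":0.1},{"translation":[-0.1,4.8,0],"angular":[0,0,0.04],"jaw":0.1},{"translation":[-0.2,6,0],"angular":[0,0,0.05],"jaw":0.1},{"translation":[-0.2,7.2,0],"angular":[0,0,0.06],"jaw":0.1},{"translation":[-0.3,8.4,0],"angular":[0,0,0.07],"jaw":0.1},{"translation":[-0.4,9.6,0],"angular":[0,0,0.08],"jaw":0.1}]' && python3 ok.py &&
python3 -m creep '[{"translation":[0,1.2,0],"angular":[0,0,0.01],"jaw":0.1},{"translation":[0,2.4,0],"angular":[0,0,0.02],"jaw":0.1},{"translation":[0,3.6,0],"angular":[0,0,0.03],"jaw":0.1},{"translation":[-0.1,4.8,0],"angular":[0,0,0.04],"jaw":0.1},{"translation":[-0.2,6,0],"angular":[0,0,0.05],"jaw":0.1},{"translation":[-0.2,7.2,0],"angular":[0,0,0.06],"jaw":0.1},{"translation":[-0.3,8.4,0],"angular":[0,0,0.07],"jaw":0.1},{"translation":[-0.4,9.6,0],"angular":[0,0,0.08],"jaw":0.1}]' && python3 ok.py &&
python3 -m creep '[{"translation":[0,1.2,0],"angular":[0,0,0.01],"jaw":0.1},{"translation":[0,2.4,0],"angular":[0,0,0.02],"jaw":0.1},{"translation":[0,3.6,0],"angular":[0,0,0.03],"jaw":0.1},{"translation":[-0.1,4.8,0],"angular":[0,0,0.04],"jaw":0.1},{"translation":[-0.2,6,0],"angular":[0,0,0.05],"jaw":0.1},{"translation":[-0.2,7.2,0],"angular":[0,0,0.06],"jaw":0.1},{"translation":[-0.3,8.4,0],"angular":[0,0,0.07],"jaw":0.1},{"translation":[-0.4,9.6,0],"angular":[0,0,0.08],"jaw":0.1}]' && python3 ok.py
```

```text
t: 22.6
ee_pos: [453.0, 150.3, 139.7]
orientation: [-0.506, 3.1, -0.001]
ft_force: [0.7, -3.3, 1.5]
width: 19.8
grasp_force: 30.1
F tool [ 0.4 -3.3 -1.5]
t: 23.6
ee_pos: [450.3, 160.2, 139.7]
orientation: [0.373, -3.119, 0.001]
ft_force: [-2.6, -3.9, 5.4]
width: 19.8
grasp_force: 30.0
F tool [ 3.5 -3.1 -5.4]
t: 24.6
ee_pos: [448.4, 169.5, 139.7]
orientation: [0.248, -3.132, 0.001]
ft_force: [-0.9, -4.2, 6.3]
width: 20.0
grasp_force: 30.0
F tool [ 1.6 -4.  -6.3]
t: 25.6
ee_pos: [447.3, 179.1, 139.7]
orientation: [-0.123, 3.139, -0.001]
ft_force: [-2.0, -3.8, 6.1]
width: 19.7
grasp_force: 30.0
F tool [ 2.3 -3.6 -6.1]
t: 26.6
ee_pos: [447.0, 188.8, 139.7]
orientation: [0.002, 3.141, -0.001]
ft_force: [-2.0, -3.2, 5.3]
width: 19.9
grasp_force: 30.0
F tool [ 2.  -3.2 -5.3]
```

```bash
python3 -m creep '[{"translation":[0,1.2,0],"angular":[0,0,0.01],"jaw":0.1},{"translation":[0,2.4,0],"angular":[0,0,0.02],"jaw":0.1},{"translation":[0,3.6,0],"angular":[0,0,0.03],"jaw":0.1},{"translation":[-0.1,4.8,0],"angular":[0,0,0.04],"jaw":0.1},{"translation":[-0.2,6,0],"angular":[0,0,0.05],"jaw":0.1},{"translation":[-0.2,7.2,0],"angular":[0,0,0.06],"jaw":0.1},{"translation":[-0.3,8.4,0],"angular":[0,0,0.07],"jaw":0.1},{"translation":[-0.4,9.6,0],"angular":[0,0,0.08],"jaw":0.1}]' && python3 ok.py &&
python3 -m creep '[{"translation":[0,1.2,0],"angular":[0,0,0.01],"jaw":0.1},{"translation":[0,2.4,0],"angular":[0,0,0.02],"jaw":0.1},{"translation":[0,3.6,0],"angular":[0,0,0.03],"jaw":0.1},{"translation":[-0.1,4.8,0],"angular":[0,0,0.04],"jaw":0.1},{"translation":[-0.2,6,0],"angular":[0,0,0.05],"jaw":0.1},{"translation":[-0.2,7.2,0],"angular":[0,0,0.06],"jaw":0.1},{"translation":[-0.3,8.4,0],"angular":[0,0,0.07],"jaw":0.1},{"translation":[-0.4,9.6,0],"angular":[0,0,0.08],"jaw":0.1}]' && python3 ok.py &&
python3 -m creep '[{"translation":[0,1.2,0],"angular":[0,0,0.01],"jaw":0.1},{"translation":[0,2.4,0],"angular":[0,0,0.02],"jaw":0.1},{"translation":[0,3.6,0],"angular":[0,0,0.03],"jaw":0.1},{"translation":[-0.1,4.8,0],"angular":[0,0,0.04],"jaw":0.1},{"translation":[-0.2,6,0],"angular":[0,0,0.05],"jaw":0.1},{"translation":[-0.2,7.2,0],"angular":[0,0,0.06],"jaw":0.1},{"translation":[-0.3,8.4,0],"angular":[0,0,0.07],"jaw":0.1},{"translation":[-0.4,9.6,0],"angular":[0,0,0.08],"jaw":0.1}]' && python3 ok.py &&
python3 -m creep '[{"translation":[0,1.2,0],"angular":[0,0,0.01],"jaw":0.1},{"translation":[0,2.4,0],"angular":[0,0,0.02],"jaw":0.1},{"translation":[0,3.6,0],"angular":[0,0,0.03],"jaw":0.1},{"translation":[-0.1,4.8,0],"angular":[0,0,0.04],"jaw":0.1},{"translation":[-0.2,6,0],"angular":[0,0,0.05],"jaw":0.1},{"translation":[-0.2,7.2,0],"angular":[0,0,0.06],"jaw":0.1},{"translation":[-0.3,8.4,0],"angular":[0,0,0.07],"jaw":0.1},{"translation":[-0.4,9.6,0],"angular":[0,0,0.08],"jaw":0.1}]' && python3 ok.py
```

```text
t: 27.6
ee_pos: [447.4, 198.6, 139.7]
orientation: [0.127, 3.139, -0.0]
ft_force: [-0.8, -4.0, 4.3]
width: 20.0
grasp_force: 30.0
F tool [ 0.5 -4.  -4.3]
t: 28.6
ee_pos: [448.5, 208.1, 139.7]
orientation: [0.251, 3.131, -0.001]
ft_force: [1.4, -5.6, 4.3]
width: 19.7
grasp_force: 30.0
F tool [-2.3 -5.3 -4.3]
t: 29.6
ee_pos: [450.5, 217.7, 139.7]
orientation: [0.377, 3.119, 0.0]
ft_force: [3.1, -1.0, 1.1]
width: 19.6
grasp_force: 30.0
F tool [-3.3 -0.2 -1.1]
t: 30.6
ee_pos: [453.1, 226.9, 139.7]
orientation: [0.501, 3.101, 0.0]
ft_force: [3.9, -0.5, 0.5]
width: 19.7
grasp_force: 30.0
F tool [-3.9  0.8 -0.5]
```

```bash
python3 -m creep '[{"translation":[0,1.2,0],"angular":[0,0,0.01],"jaw":0.1},{"translation":[0,2.4,0],"angular":[0,0,0.02],"jaw":0.1},{"translation":[0,3.6,0],"angular":[0,0,0.03],"jaw":0.1},{"translation":[-0.1,4.8,0],"angular":[0,0,0.04],"jaw":0.1},{"translation":[-0.2,6,0],"angular":[0,0,0.05],"jaw":0.1},{"translation":[-0.2,7.2,0],"angular":[0,0,0.06],"jaw":0.1},{"translation":[-0.3,8.4,0],"angular":[0,0,0.07],"jaw":0.1},{"translation":[-0.4,9.6,0],"angular":[0,0,0.08],"jaw":0.1}]' && python3 ok.py &&
python3 -m creep '[{"translation":[0,1.2,0],"angular":[0,0,0.01],"jaw":0.1},{"translation":[0,2.4,0],"angular":[0,0,0.02],"jaw":0.1},{"translation":[0,3.6,0],"angular":[0,0,0.03],"jaw":0.1},{"translation":[-0.1,4.8,0],"angular":[0,0,0.04],"jaw":0.1},{"translation":[-0.2,6,0],"angular":[0,0,0.05],"jaw":0.1},{"translation":[-0.2,7.2,0],"angular":[0,0,0.06],"jaw":0.1},{"translation":[-0.3,8.4,0],"angular":[0,0,0.07],"jaw":0.1},{"translation":[-0.4,9.6,0],"angular":[0,0,0.08],"jaw":0.1}]' && python3 ok.py &&
python3 -m creep '[{"translation":[0,1.2,0],"angular":[0,0,0.01],"jaw":0.1},{"translation":[0,2.4,0],"angular":[0,0,0.02],"jaw":0.1},{"translation":[0,3.6,0],"angular":[0,0,0.03],"jaw":0.1},{"translation":[-0.1,4.8,0],"angular":[0,0,0.04],"jaw":0.1},{"translation":[-0.2,6,0],"angular":[0,0,0.05],"jaw":0.1},{"translation":[-0.2,7.2,0],"angular":[0,0,0.06],"jaw":0.1},{"translation":[-0.3,8.4,0],"angular":[0,0,0.07],"jaw":0.1},{"translation":[-0.4,9.6,0],"angular":[0,0,0.08],"jaw":0.1}]' && python3 ok.py
```

```text
t: 31.6
ee_pos: [456.4, 235.9, 139.7]
orientation: [0.625, 3.079, 0.0]
ft_force: [5.0, -0.2, 1.1]
width: 19.8
grasp_force: 30.0
F tool [-4.7  1.7 -1.1]
t: 32.6
ee_pos: [460.3, 244.4, 139.7]
orientation: [-0.747, -3.051, 0.001]
ft_force: [2.9, -3.8, 4.4]
width: 19.8
grasp_force: 30.1
F tool [-4.3 -2.  -4.4]
t: 33.6
ee_pos: [465.3, 253.0, 139.7]
orientation: [-0.869, -3.019, -0.0]
ft_force: [4.1, 1.4, 3.3]
width: 19.6
grasp_force: 30.0
F tool [-2.7  3.4 -3.3]
```

Run:
```python
from h import *
import cv2
a=cv2.imread("pics/scene0.png")[120:210,180:290]
b=ctrl.get_image("scene")[120:210,180:290,::-1]
s=[cv2.resize(x,(396,324),interpolation=cv2.INTER_CUBIC) for x in(a,b)]
w=ctrl.get_image("wrist")[:,:,::-1]
cv2.imwrite("pics/s1.png",np.hstack(s));cv2.imwrite("pics/w2.png",w)
```

```text
(no output)
```

View pics/s1.png

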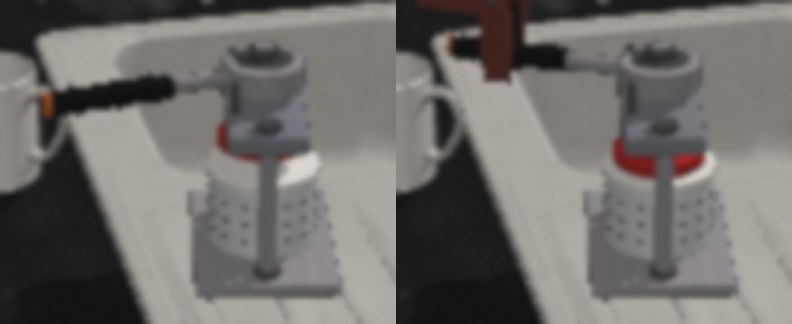

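View pics/w2.png

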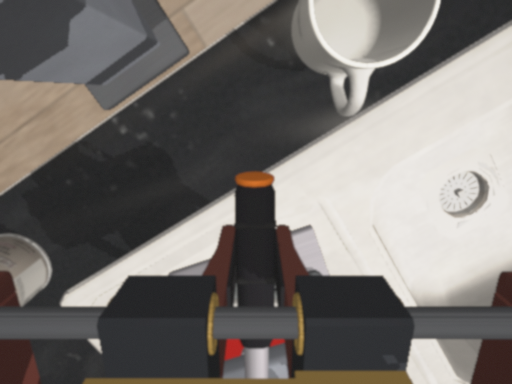

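The foot is down by about 12 mm compared with the start, nearly on the lid; the handle is well held. I'll continue.

```bash
python3 -m creep '[{"translation":[0,1.2,0],"angular":[0,0,0.01],"jaw":0.1},{"translation":[0,2.4,0],"angular":[0,0,0.02],"jaw":0.1},{"translation":[0,3.6,0],"angular":[0,0,0.03],"jaw":0.1},{"translation":[-0.1,4.8,0],"angular":[0,0,0.04],"jaw":0.1},{"translation":[-0.2,6,0],"angular":[0,0,0.05],"jaw":0.1},{"translation":[-0.2,7.2,0],"angular":[0,0,0.06],"jaw":0.1},{"translation":[-0.3,8.4,0],"angular":[0,0,0.07],"jaw":0.1},{"translation":[-0.4,9.6,0],"angular":[0,0,0.08],"jaw":0.1}]' && python3 ok.py &&
python3 -m creep '[{"translation":[0,1.2,0],"angular":[0,0,0.01],"jaw":0.1},{"translation":[0,2.4,0],"angular":[0,0,0.02],"jaw":0.1},{"translation":[0,3.6,0],"angular":[0,0,0.03],"jaw":0.1},{"translation":[-0.1,4.8,0],"angular":[0,0,0.04],"jaw":0.1},{"translation":[-0.2,6,0],"angular":[0,0,0.05],"jaw":0.1},{"translation":[-0.2,7.2,0],"angular":[0,0,0.06],"jaw":0.1},{"translation":[-0.3,8.4,0],"angular":[0,0,0.07],"jaw":0.1},{"translation":[-0.4,9.6,0],"angular":[0,0,0.08],"jaw":0.1}]' && python3 ok.py &&
python3 -m creep '[{"translation":[0,1.2,0],"angular":[0,0,0.01],"jaw":0.1},{"translation":[0,2.4,0],"angular":[0,0,0.02],"jaw":0.1},{"translation":[0,3.6,0],"angular":[0,0,0.03],"jaw":0.1},{"translation":[-0.1,4.8,0],"angular":[0,0,0.04],"jaw":0.1},{"translation":[-0.2,6,0],"angular":[0,0,0.05],"jaw":0.1},{"translation":[-0.2,7.2,0],"angular":[0,0,0.06],"jaw":0.1},{"translation":[-0.3,8.4,0],"angular":[0,0,0.07],"jaw":0.1},{"translation":[-0.4,9.6,0],"angular":[0,0,0.08],"jaw":0.1}]' && python3 ok.py
```

```text
t: 34.7
ee_pos: [470.6, 260.9, 139.7]
orientation: [-0.989, -2.982, -0.0]
ft_force: [0.9, 3.1, 5.2]
width: 19.7
grasp_force: 30.1
F tool [ 1.1  3.  -5.2]
t: 35.7
ee_pos: [476.6, 268.5, 139.7]
orientation: [-1.107, -2.94, -0.0]
ft_force: [0.8, 4.9, 5.0]
width: 20.0
grasp_force: 30.1
F tool [ 2.7  4.2 -5. ]
t: 36.7
ee_pos: [482.8, 275.1, 139.7]
orientation: [-1.223, -2.893, 0.001]
ft_force: [-1.0, 2.3, 7.9]
width: 20.1
grasp_force: 30.2
F tool [ 2.3  0.8 -7.9]
```

```bash
python3 -m creep '[{"translation":[0,1.2,0],"angular":[0,0,0.01],"jaw":0.1},{"translation":[0,2.4,0],"angular":[0,0,0.02],"jaw":0.1},{"translation":[0,3.6,0],"angular":[0,0,0.03],"jaw":0.1},{"translation":[-0.1,4.8,0],"angular":[0,0,0.04],"jaw":0.1},{"translation":[-0.1,4.8,0],"angular":[0,0,0.04],"jaw":0.1},{"translation":[-0.1,4.8,0],"angular":[0,0,0.04],"jaw":0.1},{"translation":[-0.1,4.8,0],"angular":[0,0,0.04],"jaw":0.1},{"translation":[-0.1,4.8,0],"angular":[0,0,0.04],"jaw":0.1}]' && python3 ok.py; python3 -c "
from workcell import ctrl;o=ctrl.get_obs();print(o['moment'],o['ft_force'])"
```

```text
t: 37.7
ee_pos: [486.8, 279.0, 139.7]
orientation: [-1.281, -2.868, -0.001]
ft_force: [0.8, 4.8, 3.7]
width: 19.9
grasp_force: 30.1
F tool [ 3.   3.8 -3.7]
[ 0.97778433 -0.25013851  0.49287734] [0.76656133 4.77819057 3.67115804]
```

```bash
python3 -m creep '[{"translation":[-1.3,-17.3,0],"angular":[0,0,-0.145],"jaw":0.1},{"translation":[-5,-34.3,0],"angular":[0,0,-0.29],"jaw":0.1},{"translation":[-11.1,-50.6,0],"angular":[0,0,-0.435],"jaw":0.1},{"translation":[-19.6,-65.8,0],"angular":[0,0,-0.58],"jaw":0.1},{"translation":[-30.2,-79.6,0],"angular":[0,0,-0.725],"jaw":0.1},{"translation":[-42.6,-91.7,0],"angular":[0,0,-0.87],"jaw":0.1},{"translation":[-56.7,-101.9,0],"angular":[0,0,-1.015],"jaw":0.1},{"translation":[-72.1,-110,0],"angular":[0,0,-1.16],"jaw":0.1}]'; python3 ok.py
python3 -m creep '[{"translation":[0,1.2,0],"angular":[0,0,0.01],"jaw":0.1},{"translation":[0,3.6,0],"angular":[0,0,0.03],"jaw":0.1},{"translation":[-0.2,6,0],"angular":[0,0,0.05],"jaw":0.1},{"translation":[-0.3,8.4,0],"angular":[0,0,0.07],"jaw":0.1},{"translation":[-0.4,9.6,0],"angular":[0,0,0.08],"jaw":0.1},{"translation":[-0.6,12,0],"angular":[0,0,0.1],"jaw":0.1},{"translation":[-0.9,14.4,0],"angular":[0,0,0.12],"jaw":0.1},{"translation":[-0.9,14.4,0],"angular":[0,0,0.12],"jaw":0.1}]' && python3 ok.py &&
python3 -m creep '[{"translation":[0,1.2,0],"angular":[0,0,0.01],"jaw":0.1},{"translation":[0,2.4,0],"angular":[0,0,0.02],"jaw":0.1},{"translation":[0,3.6,0],"angular":[0,0,0.03],"jaw":0.1},{"translation":[-0.1,4.8,0],"angular":[0,0,0.04],"jaw":0.1},{"translation":[-0.2,6,0],"angular":[0,0,0.05],"jaw":0.1},{"translation":[-0.2,7.2,0],"angular":[0,0,0.06],"jaw":0.1},{"translation":[-0.3,8.4,0],"angular":[0,0,0.07],"jaw":0.1},{"translation":[-0.4,9.6,0],"angular":[0,0,0.08],"jaw":0.1}]' && python3 ok.py &&
python3 -m creep '[{"translation":[0,1.2,0],"angular":[0,0,0.01],"jaw":0.1},{"translation":[0,2.4,0],"angular":[0,0,0.02],"jaw":0.1},{"translation":[0,3.6,0],"angular":[0,0,0.03],"jaw":0.1},{"translation":[-0.1,4.8,0],"angular":[0,0,0.04],"jaw":0.1},{"translation":[-0.2,6,0],"angular":[0,0,0.05],"jaw":0.1},{"translation":[-0.2,7.2,0],"angular":[0,0,0.06],"jaw":0.1},{"translation":[-0.3,8.4,0],"angular":[0,0,0.07],"jaw":0.1},{"translation":[-0.4,9.6,0],"angular":[0,0,0.08],"jaw":0.1}]' && python3 ok.py
```

```text
t: 38.7
ee_pos: [453.0, 150.2, 139.7]
orientation: [0.505, -3.1, 0.001]
ft_force: [6.0, -0.5, 1.8]
width: 19.6
grasp_force: 30.1
F tool [-5.5 -2.4 -1.8]
t: 39.7
ee_pos: [449.3, 164.7, 139.7]
orientation: [0.311, -3.125, 0.001]
ft_force: [2.2, -3.2, 7.3]
width: 19.4
grasp_force: 30.0
F tool [-1.6 -3.5 -7.3]
t: 40.7
ee_pos: [447.7, 174.2, 139.7]
orientation: [0.185, -3.135, 0.001]
ft_force: [1.6, -1.5, 6.9]
width: 19.7
grasp_force: 30.0
F tool [-1.4 -1.7 -6.9]
t: 41.7
ee_pos: [447.0, 183.9, 139.7]
orientation: [0.06, -3.14, 0.001]
ft_force: [2.0, -0.4, 6.4]
width: 20.2
grasp_force: 30.0
F tool [-1.9 -0.4 -6.4]
```

```bash
python3 -m creep '[{"translation":[0,1.2,0],"angular":[0,0,0.01],"jaw":0.1},{"translation":[0,2.4,0],"angular":[0,0,0.02],"jaw":0.1},{"translation":[0,3.6,0],"angular":[0,0,0.03],"jaw":0.1},{"translation":[-0.1,4.8,0],"angular":[0,0,0.04],"jaw":0.1},{"translation":[-0.2,6,0],"angular":[0,0,0.05],"jaw":0.1},{"translation":[-0.2,7.2,0],"angular":[0,0,0.06],"jaw":0.1},{"translation":[-0.3,8.4,0],"angular":[0,0,0.07],"jaw":0.1},{"translation":[-0.4,9.6,0],"angular":[0,0,0.08],"jaw":0.1}]' && python3 ok.py &&
python3 -m creep '[{"translation":[0,1.2,0],"angular":[0,0,0.01],"jaw":0.1},{"translation":[0,2.4,0],"angular":[0,0,0.02],"jaw":0.1},{"translation":[0,3.6,0],"angular":[0,0,0.03],"jaw":0.1},{"translation":[-0.1,4.8,0],"angular":[0,0,0.04],"jaw":0.1},{"translation":[-0.2,6,0],"angular":[0,0,0.05],"jaw":0.1},{"translation":[-0.2,7.2,0],"angular":[0,0,0.06],"jaw":0.1},{"translation":[-0.3,8.4,0],"angular":[0,0,0.07],"jaw":0.1},{"translation":[-0.4,9.6,0],"angular":[0,0,0.08],"jaw":0.1}]' && python3 ok.py &&
python3 -m creep '[{"translation":[0,1.2,0],"angular":[0,0,0.01],"jaw":0.1},{"translation":[0,2.4,0],"angular":[0,0,0.02],"jaw":0.1},{"translation":[0,3.6,0],"angular":[0,0,0.03],"jaw":0.1},{"translation":[-0.1,4.8,0],"angular":[0,0,0.04],"jaw":0.1},{"translation":[-0.2,6,0],"angular":[0,0,0.05],"jaw":0.1},{"translation":[-0.2,7.2,0],"angular":[0,0,0.06],"jaw":0.1},{"translation":[-0.3,8.4,0],"angular":[0,0,0.07],"jaw":0.1},{"translation":[-0.4,9.6,0],"angular":[0,0,0.08],"jaw":0.1}]' && python3 ok.py
```

```text
t: 42.7
ee_pos: [447.0, 193.5, 139.7]
orientation: [-0.066, -3.14, 0.001]
ft_force: [1.0, -0.8, 6.8]
width: 19.7
grasp_force: 30.0
F tool [-1.  -0.8 -6.8]
t: 43.7
ee_pos: [447.8, 203.0, 139.7]
orientation: [-0.191, -3.135, 0.001]
ft_force: [1.6, -0.8, 7.5]
width: 19.5
grasp_force: 30.0
F tool [-1.7 -0.7 -7.5]
t: 44.7
ee_pos: [449.3, 212.7, 139.7]
orientation: [-0.316, -3.125, 0.001]
ft_force: [1.4, 0.9, 6.1]
width: 19.7
grasp_force: 30.0
F tool [-1.1  1.2 -6.1]
```

Run:
```python
from h import *
import cv2
b=ctrl.get_image("scene")[:,:,::-1].copy();cv2.imwrite("pics/sc2.png",b)
a=cv2.imread("pics/scene0.png")
m=cv2.imread("pics/s1.png")[:,396:]
s=[cv2.resize(x[120:210,180:290],(396,324),interpolation=cv2.INTER_CUBIC) for x in(a,b)]
cv2.imwrite("pics/s2.png",np.hstack([m[80:280,180:370],s[1][80:280,180:370]]).repeat(2,0).repeat(2,1))
for n,x in(("0",s[0]),("mid",m),("now",s[1])):
    x=x.astype(int); r=(x[:,:,2]>100)&(x[:,:,1]<60)&(x[:,:,0]<60); r[:80]=0
    y,c=np.nonzero(r); print(n,r.sum(),y.min(),y.max(),c.min(),c.max(),y[c<250].max())
```

```text
0 117 100 158 43 253 148
mid 1077 139 175 219 304 175
now 1082 139 175 219 304 175
```

View pics/s2.png

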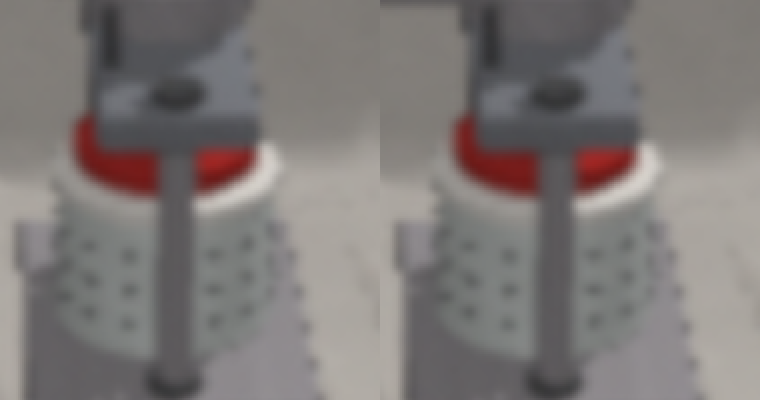

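Run:
```python
import cv2,numpy as np
from h import *
a=cv2.imread("pics/scene0.png").astype(float);b=cv2.imread("pics/sc2.png").astype(float)
c=ctrl.camera_info("scene");K=c['camera_matrix'];T=np.linalg.inv(c['world_from_camera'])
def pj(p):
    q=T@np.r_[p,1];return (K@np.array([q[0],-q[1],-q[2]])/-q[2])[:2]
print("foot px/mm",[pj([567,188,z]).round(2) for z in(0,80,90,100)])
for x in range(240,247):
    f=lambda i:(i[150:172,x,2]-i[150:172,x,1]).astype(int).tolist()
    print(x,f(a));print("   ",f(b))
```

```text
foot px/mm [array([250.73, 191.56]), array([250.99, 166.04]), array([251.02, 162.75]), array([251.05, 159.43])]
240 [4, 4, 4, 6, 14, 29, 40, 39, 34, 28, 19, 12, 6, 3, 3, 3, 3, 3, 3, 2, 1, -1]
    [4, 4, 4, 3, 4, 3, 4, 5, 12, 30, 42, 46, 44, 36, 25, 17, 8, 4, 3, 3, 1, 0]
241 [4, 3, 5, 12, 32, 57, 69, 69, 67, 59, 45, 28, 13, 5, 2, 3, 3, 2, 3, 3, 2, 0]
    [3, 3, 3, 4, 3, 4, 4, 10, 29, 59, 75, 78, 76, 70, 57, 38, 21, 9, 4, 4, 2, 0]
242 [1, 2, 4, 13, 31, 44, 49, 52, 56, 55, 53, 41, 21, 6, 3, 3, 3, 3, 4, 3, 3, 1]
    [1, 1, 1, 1, 2, 2, 4, 14, 38, 59, 70, 74, 80, 83, 79, 64, 40, 19, 6, 4, 2, 1]
243 [0, 0, 1, 5, 9, 11, 11, 14, 17, 19, 22, 24, 18, 6, 3, 3, 2, 3, 3, 3, 3, 2]
    [0, -1, 0, 0, 0, 0, 0, 5, 14, 22, 28, 35, 52, 71, 83, 78, 60, 31, 11, 4, 4, 2]
244 [0, 0, -1, -1, -1, -1, 0, 0, 0, 1, 3, 5, 10, 9, 5, 3, 3, 2, 3, 4, 3, 3]
    [-1, -1, 0, -1, -1, -1, -2, -1, 0, 3, 3, 8, 23, 55, 82, 83, 73, 46, 20, 7, 3, 2]
245 [0, 0, -1, -1, -1, -2, -1, -2, -2, -1, 0, 0, 8, 16, 11, 5, 2, 3, 4, 3, 3, 3]
    [0, -1, 0, -2, -1, -2, -2, -2, -1, -2, -1, 1, 13, 48, 81, 86, 80, 61, 31, 10, 4, 3]
246 [0, -1, -1, -2, -1, -2, -2, -2, -2, -2, -1, 0, 8, 23, 17, 6, 3, 3, 4, 4, 3, 3]
    [-1, -1, -1, -2, -2, -2, -2, -1, -1, -1, -2, 1, 11, 47, 81, 89, 83, 71, 42, 16, 5, 3]
```

```bash
cat > st.py <<'E'
from h import *
import cv2
from scipy.spatial.transform import Rotation as R
o=ctrl.get_obs();r=(o['ee_pos']-[567,188.4,0])/1e3
print("t",o['t'],"Mz",o['moment'][2],"axis torque",o['moment'][2]+np.cross(r[:2],o['ft_force'][:2]),"Ftool",R.from_rotvec(o['orientation']).inv().apply(o['ft_force']).round(1))
b=ctrl.get_image("scene")[:,:,::-1].astype(int)
print((b[150:172,241,2]-b[150:172,241,1]).tolist(),(b[150:172,245,2]-b[150:172,245,1]).tolist())
E
python3 st.py
python3 -m creep '[{"translation":[0,3.6,0],"angular":[0,0,0.03],"jaw":0.1},{"translation":[-0.2,7.2,0],"angular":[0,0,0.06],"jaw":0.1},{"translation":[-0.5,10.8,0],"angular":[0,0,0.09],"jaw":0.1},{"translation":[-0.9,14.4,0],"angular":[0,0,0.12],"jaw":0.1},{"translation":[-1.4,17.9,0],"angular":[0,0,0.15],"jaw":0.1},{"translation":[-1.9,21.5,0],"angular":[0,0,0.18],"jaw":0.1},{"translation":[-2.6,25,0],"angular":[0,0,0.21],"jaw":0.1},{"translation":[-3.4,28.5,0],"angular":[0,0,0.24],"jaw":0.1}]'; python3 st.py
```

```text
t 44.75 Mz 0.032617033800477487 axis torque -0.13445039923545696 Ftool [-1.   1.4 -5.5]
[4, 3, 3, 3, 3, 4, 4, 9, 29, 59, 74, 78, 76, 70, 57, 39, 20, 8, 4, 3, 2, 0] [0, 0, -1, 0, -2, -2, -2, -1, -2, -1, -1, 0, 13, 48, 81, 87, 80, 61, 31, 10, 4, 2]
t: 45.8
ee_pos: [458.3, 240.1, 139.7]
orientation: [-0.688, -3.065, 0.001]
ft_force: [0.1, 0.7, 6.6]
width: 19.6
grasp_force: 30.0
t 45.8 Mz 0.30692725157151274 axis torque 0.21960707443567296 Ftool [ 0.2  0.7 -6.6]
[4, 3, 3, 3, 4, 3, 4, 9, 29, 59, 75, 78, 76, 71, 56, 39, 20, 8, 4, 3, 2, 0] [0, 0, 0, -1, -2, -3, -2, -1, -2, -1, -1, 1, 13, 48, 81, 87, 80, 62, 31, 10, 3, 2]st.py:5: DeprecationWarning: Arrays of 2-dimensional vectors are deprecated. Use arrays of 3-dimensional vectors instead. (deprecated in NumPy 2.0)
  print("t",o['t'],"Mz",o['moment'][2],"axis torque",o['moment'][2]+np.cross(r[:2],o['ft_force'][:2]),"Ftool",R.from_rotvec(o['orientation']).inv().apply(o['ft_force']).round(1))
st.py:5: DeprecationWarning: Arrays of 2-dimensional vectors are deprecated. Use arrays of 3-dimensional vectors instead. (deprecated in NumPy 2.0)
  print("t",o['t'],"Mz",o['moment'][2],"axis torque",o['moment'][2]+np.cross(r[:2],o['ft_force'][:2]),"Ftool",R.from_rotvec(o['orientation']).inv().apply(o['ft_force']).round(1))
```

The foot hasn't moved at all over the last 0.76 rad of stroke, yet I felt no stiffening. Jitter while gripping may keep resetting the ratchet, so I'll do one more stroke with loose fingers pushing one way only.

```bash
sed -i 's/np.cross(r\[:2\],o\[.ft_force.\]\[:2\])/np.cross(r,o["ft_force"])[2]/' st.py
cat > ok.py <<'E'
from workcell import ctrl
import numpy as np,sys
o=ctrl.get_obs();r=(o['ee_pos']-[567,188.4,0])/1e3
T=o['moment'][2]+np.cross(r,o['ft_force'])[2];print("axis torque",T.round(2));sys.exit(int(abs(T)>0.9))
E
python3 -m creep '[{"translation":[0,0,0],"angular":[0,0,0],"jaw":0.35},{"translation":[-0.6,-12,0],"angular":[0,0,-0.1],"jaw":0.35},{"translation":[-2.4,-23.8,0],"angular":[0,0,-0.2],"jaw":0.35},{"translation":[-5.4,-35.5,0],"angular":[0,0,-0.3],"jaw":0.35},{"translation":[-9.5,-46.7,0],"angular":[0,0,-0.4],"jaw":0.35},{"translation":[-14.7,-57.5,0],"angular":[0,0,-0.5],"jaw":0.35},{"translation":[-21,-67.8,0],"angular":[0,0,-0.6],"jaw":0.35},{"translation":[-28.2,-77.3,0],"angular":[0,0,-0.7],"jaw":0.35}]'; python3 ok.py
python3 -m creep '[{"translation":[-0.1,4.8,0],"angular":[0,0,0.04],"jaw":0.35},{"translation":[-0.4,9.6,0],"angular":[0,0,0.08],"jaw":0.35},{"translation":[-0.6,12,0],"angular":[0,0,0.1],"jaw":0.35},{"translation":[-0.9,14.4,0],"angular":[0,0,0.12],"jaw":0.35},{"translation":[-1.2,16.7,0],"angular":[0,0,0.14],"jaw":0.35},{"translation":[-1.5,19.1,0],"angular":[0,0,0.16],"jaw":0.35},{"translation":[-1.9,21.5,0],"angular":[0,0,0.18],"jaw":0.35},{"translation":[-2.4,23.8,0],"angular":[0,0,0.2],"jaw":0.35}]' && python3 ok.py &&
python3 -m creep '[{"translation":[0,1.8,0],"angular":[0,0,0.015],"jaw":0.35},{"translation":[0,3.6,0],"angular":[0,0,0.03],"jaw":0.35},{"translation":[-0.1,5.4,0],"angular":[0,0,0.045],"jaw":0.35},{"translation":[-0.2,7.2,0],"angular":[0,0,0.06],"jaw":0.35},{"translation":[-0.3,9,0],"angular":[0,0,0.075],"jaw":0.35},{"translation":[-0.5,10.8,0],"angular":[0,0,0.09],"jaw":0.35},{"translation":[-0.7,12.6,0],"angular":[0,0,0.105],"jaw":0.35},{"translation":[-0.9,14.4,0],"angular":[0,0,0.12],"jaw":0.35}]' && python3 ok.py &&
python3 -m creep '[{"translation":[0,1.8,0],"angular":[0,0,0.015],"jaw":0.35},{"translation":[0,3.6,0],"angular":[0,0,0.03],"jaw":0.35},{"translation":[-0.1,5.4,0],"angular":[0,0,0.045],"jaw":0.35},{"translation":[-0.2,7.2,0],"angular":[0,0,0.06],"jaw":0.35},{"translation":[-0.3,9,0],"angular":[0,0,0.075],"jaw":0.35},{"translation":[-0.5,10.8,0],"angular":[0,0,0.09],"jaw":0.35},{"translation":[-0.7,12.6,0],"angular":[0,0,0.105],"jaw":0.35},{"translation":[-0.9,14.4,0],"angular":[0,0,0.12],"jaw":0.35}]' && python3 ok.py
```

```text
t: 46.85
ee_pos: [449.4, 157.2, 138.7]
orientation: [0.411, -3.111, 0.001]
ft_force: [-0.1, 0.5, 0.5]
width: 30.9
grasp_force: 0.1
axis torque -0.02
t: 47.85
ee_pos: [447.8, 182.5, 140.0]
orientation: [-0.092, 3.139, 0.001]
ft_force: [-0.5, 0.0, 0.1]
width: 30.9
grasp_force: 0.1
axis torque 0.02
t: 48.85
ee_pos: [447.3, 196.4, 139.7]
orientation: [-0.096, -3.14, 0.0]
ft_force: [-0.4, -0.0, 0.3]
width: 30.7
grasp_force: 0.1
axis torque 0.01
t: 49.85
ee_pos: [449.1, 210.5, 139.7]
orientation: [-0.283, -3.129, 0.001]
ft_force: [0.2, -2.0, 1.0]
width: 30.7
grasp_force: 1.4
axis torque 0.25
```

```bash
python3 -m creep '[{"translation":[0,1.8,0],"angular":[0,0,0.015],"jaw":0.35},{"translation":[0,3.6,0],"angular":[0,0,0.03],"jaw":0.35},{"translation":[-0.1,5.4,0],"angular":[0,0,0.045],"jaw":0.35},{"translation":[-0.2,7.2,0],"angular":[0,0,0.06],"jaw":0.35},{"translation":[-0.3,9,0],"angular":[0,0,0.075],"jaw":0.35},{"translation":[-0.5,10.8,0],"angular":[0,0,0.09],"jaw":0.35},{"translation":[-0.7,12.6,0],"angular":[0,0,0.105],"jaw":0.35},{"translation":[-0.9,14.4,0],"angular":[0,0,0.12],"jaw":0.35}]' && python3 ok.py; python3 st.py
```

```text
t: 50.85
ee_pos: [452.5, 224.8, 139.7]
orientation: [-0.471, -3.106, -0.0]
ft_force: [-0.2, -0.3, 0.6]
width: 30.7
grasp_force: 0.1
axis torque 0.08
t 50.85 Mz 0.04350155020065972 axis torque 0.08207303750263813 Ftool [ 0.1 -0.3 -0.6]
[3, 3, 3, 3, 3, 4, 4, 10, 29, 59, 75, 78, 76, 71, 57, 38, 21, 8, 3, 3, 2, 0] [0, 0, 0, -1, -2, -2, -2, -2, -2, -1, -1, 1, 13, 49, 81, 87, 80, 61, 31, 10, 3, 2]
```

```bash
python3 -m creep '[{"translation":[0,3,0],"angular":[0,0,0.025],"jaw":0.35},{"translation":[-0.1,6,0],"angular":[0,0,0.05],"jaw":0.35},{"translation":[-0.3,9,0],"angular":[0,0,0.075],"jaw":0.35},{"translation":[-0.6,12,0],"angular":[0,0,0.1],"jaw":0.35},{"translation":[-0.9,15,0],"angular":[0,0,0.125],"jaw":0.35},{"translation":[-1.3,18,0],"angular":[0,0,0.15],"jaw":0.35},{"translation":[-1.8,20.9,0],"angular":[0,0,0.175],"jaw":0.35},{"translation":[-2.4,23.8,0],"angular":[0,0,0.2],"jaw":0.35}]' ; python3 st.py
```

```text
t: 51.9
ee_pos: [461.7, 246.5, 139.6]
orientation: [-0.779, -3.043, 0.001]
ft_force: [-1.1, -3.4, 1.4]
width: 30.6
grasp_force: 1.4
t 51.9 Mz 0.042137623729463385 axis torque 0.4675807074564847 Ftool [-0.7 -3.5 -1.4]
[4, 3, 3, 4, 3, 4, 4, 9, 28, 59, 75, 78, 76, 71, 56, 38, 20, 9, 4, 3, 2, 0] [0, 0, -1, -1, -2, -2, -2, -2, -2, -1, 0, 0, 13, 48, 81, 87, 80, 61, 32, 10, 4, 2]
```

```bash
python3 -m creep '[{"translation":[0,1.2,0],"angular":[0,0,0.01],"jaw":0.35},{"translation":[0,2.4,0],"angular":[0,0,0.02],"jaw":0.35},{"translation":[0,3.6,0],"angular":[0,0,0.03],"jaw":0.35},{"translation":[-0.1,4.8,0],"angular":[0,0,0.04],"jaw":0.35},{"translation":[-0.2,6,0],"angular":[0,0,0.05],"jaw":0.35},{"translation":[-0.3,8.4,0],"angular":[0,0,0.07],"jaw":0.35},{"translation":[-0.4,9.6,0],"angular":[0,0,0.08],"jaw":0.35},{"translation":[-0.6,12,0],"angular":[0,0,0.1],"jaw":0.35}]' ; python3 st.py
```

```text
t: 52.95
ee_pos: [468.3, 257.2, 139.7]
orientation: [0.93, 3.001, 0.0]
ft_force: [-0.4, -0.9, 0.1]
width: 30.7
grasp_force: 0.1
t 52.95 Mz -0.008010916092508109 axis torque 0.110331735829506 Ftool [-0.1 -1.  -0.1]
[4, 3, 3, 4, 3, 3, 4, 9, 29, 60, 75, 78, 77, 70, 57, 38, 20, 8, 4, 3, 2, 0] [1, -1, -1, -1, -2, -2, -1, -1, -1, -1, 0, 1, 13, 48, 81, 86, 80, 61, 31, 10, 4, 3]
```

```bash
python3 -m creep '[{"translation":[0,-3,0],"angular":[0,0,0],"jaw":0.6},{"translation":[0,-3,0],"angular":[0,0,0],"jaw":0.7},{"translation":[0,-3,0],"angular":[0,0,0],"jaw":0.7},{"translation":[0,-3,-15],"angular":[0,0,0],"jaw":0.7},{"translation":[0,-3,-35],"angular":[0,0,0],"jaw":0.7},{"translation":[0,-3,-60],"angular":[0,0,0],"jaw":0.7},{"translation":[0,-3,-80],"angular":[0,0,0],"jaw":0.7},{"translation":[0,-3,-80],"angular":[0,0,0],"jaw":0.7}]' ; python3 -c "
from workcell import ctrl
o=ctrl.get_obs();print(o['t'],o['ee_pos'],o['ft_force']);print(ctrl.close_job())"
```

```text
t: 54.0
ee_pos: [467.6, 255.1, 222.0]
orientation: [0.927, 2.998, 0.005]
ft_force: [-0.5, -0.0, 0.3]
width: 61.3
grasp_force: 0.0
54.0 [467.59107854 255.06458981 221.9786716 ] [-0.54819586 -0.04203769  0.32726076]
the job is handed in; nothing more can be done
None
```

I handed the job in at 54.0 s. The mould press's foot is down about 12.7 mm and probably on the lid: it stopped moving over the last two strokes, but I never felt the wrench go clearly stiff. The wrench is released, and the empty press was not touched.

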